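# Put the threadlocker bottles away in the bench caddy

## Robot

A 6-joint arm with a two-finger parallel gripper is mounted at the origin on the work surface. World frame = base frame: x ahead of the robot, y to its left, z up, the work surface at z = 0. Lengths are in m, angles in rad, forces in N, time in s.
With the tool pointing down it reaches from about 0.25 to 0.775 m from the base axis. Payload 4 kg.
Tool frame: the origin (TCP) lies at the very end of the fingers, on their centre line; the grasp point (between the pads) lies 19 mm behind it; z points along the fingers, y is the line along which they close (so a half turn about z gives the same grasp; the last joint's range is limited). The gripper opens to 94 mm and grips with 3 to 60 N. Pads are 16 mm wide; open, the fingers measure 119 mm over their backs; the gripper's body (75 mm by 177 mm) begins 78 mm behind the grasp point.
Start: joints at [-1.415, 0.087, 1.371, -0, 1.684, -0.103], TCP at [0.141, -0.532, 0.206] pointing down, gripper open.
Joint ranges: [-3.1, 3.1], [-0.76, 2.03], [0.27, 2.55], [-1.08, 4.22], [0.17, 2.65], [-2.57, 2.57]. Speed limits (rad/s): [2.79, 2.79, 3.14, 3.14, 3.14, 3.14].

## Interface

Orientations are given as [roll, pitch, yaw] about the fixed x, y, z axes, in that order (R = Rz(yaw) Ry(pitch) Rx(roll)).
In Python, from bench import robot, vision gives the robot as it stands.
- The arm moves only by the shell command python3 -m crank 'ROWS'. ROWS is JSON, a list of rows, each a list of 3 entries, a list of its own where there are three numbers: the closure, from 0 (fully open) to 1 (shut), then the shift along the tool's x, y, z in m, then the turn, a rotation vector about the tool's x, y, z in degrees. A call has 1 to 8 rows; each row shifts and turns the commanded pose from where the row before left it, along the tool's axes as they then stand; what a row does not reach is not made up. A row lasts 1/10 s, in which the tool goes at most 50 mm and 8.59 degrees, less where a joint would pass 70% of its speed; a pose out of reach is approached as far as the arm can. A call with a gripper value outside its range is refused whole. The fingers move at their own pace and stop on an object; the grip force is fixed at half the most. Time passes only in rows, so rows that do not move let the fingers close. It gives the time, the measured TCP pose, the force, the opening and the grip force at its end, in the units of the state.
- robot.get_obs(): the state, without advancing time (a new reading comes with each control period).
- vision.snapshot(name): name is "scene" or "top" or "wrist"; returns a dict with "color" (384x512x3 uint8, red, green, blue), "z_map" (384x512 float32, m along the optical axis (not along the pixel's ray), 0 where there is no reading), "fx", "fy", "cx", "cy" (pixels), "R" (3x3) and "t" (3): a world point X has camera coordinates R X + t. Camera axes: x right, y down, z forward; pixel columns grow to the right and rows downward; lengths in m; the calibration is good to about 2 mm. A picture is of the moment at which its call begins.
- robot.close_job(): hands the job in; it is judged then, once.
The state is a dict: "time": time; "joint_positions": joint angles; "qvel": joint speeds; "joint_torque": joint torques, N m; "tool_pos": TCP position; "ee_rot": TCP orientation; "wrist_force": force on the tool from outside, world axes, zero at the start; "wrist_torque": the same for the moment, N m; "width": finger opening in m; "finger_force": force on a finger pad.
Only numpy, scipy, OpenCV 4.12 (cv2) and the standard library are available. Lean on these libraries where they do the work, as an engineer would, in place of code of your own. Each camera call takes 0.05 s, during which the arm holds its last target. There are 200 camera calls.

## Task

Put the red and the blue threadlocker bottles away in the caddy: each must stand upright, fully home, in the ring of its own colour, with its white cap pushed all the way shut. The red bottle has been left in the blue ring. Leave the green bottle in its ring, and do not knock over any bottle, nor knock over or shove aside the things that crowd them: the tin, the steel sleeve and the battery pack round the blue bottle, the socket and the bearing by the caddy.

Things in the scene. Friction and masses are not known exactly. Their poses are not given: they have to be found in the camera images.
- caddy: Grey plate of the caddy, fixed to the bench, 85 x 205 x 6 mm, carrying the three ring stations in a row along its own y axis at 64 mm pitch (at y = -64, 0 and +64 mm). Origin: centre of its underside, on the bench. It may be on either side of the bench and turned.
- ring_red: Red ring station of the caddy, fixed: a base disc 52 mm across and 3 mm thick, on which the bottle's foot rests, and over it a red collar of 35 mm bore and 43 mm outside, from 12 to 20 mm above the origin, on three thin posts. Origin: centre of the disc's underside (6 mm above the bench, on the caddy's plate), z up; a bottle that stands home in it has its origin 3 mm above this point. Which station is where in the row changes. Empty at the start.
- ring_blue: Blue ring station of the caddy, fixed: a base disc 52 mm across and 3 mm thick, on which the bottle's foot rests, and over it a blue collar of 35 mm bore and 43 mm outside, from 12 to 20 mm above the origin, on three thin posts. Origin: centre of the disc's underside (6 mm above the bench, on the caddy's plate), z up; a bottle that stands home in it has its origin 3 mm above this point. Which station is where in the row changes. The red bottle stands in it at the start.
- ring_green: Green ring station of the caddy, fixed: a base disc 52 mm across and 3 mm thick, on which the bottle's foot rests, and over it a green collar of 35 mm bore and 43 mm outside, from 12 to 20 mm above the origin, on three thin posts. Origin: centre of the disc's underside (6 mm above the bench, on the caddy's plate), z up; a bottle that stands home in it has its origin 3 mm above this point. Which station is where in the row changes. The green bottle stands in it and stays.
- bottle_red: Red plastic dropper bottle, about 60 g, standing upright: round body 30 mm diameter, straight-sided from 3 to 52 mm above its underside (small 3 mm chamfer at the foot), then a shoulder up to 56 mm and a white push-down cap of 18 mm diameter on top. Whole height 75 mm with the cap shut, up to 83 mm with it popped up. Origin: centre of its underside, z up its axis; its yaw means nothing. Starts in the blue ring.
- bottle_blue: Blue plastic dropper bottle, about 60 g, standing upright: round body 30 mm diameter, straight-sided from 3 to 52 mm above its underside (small 3 mm chamfer at the foot), then a shoulder up to 56 mm and a white push-down cap of 18 mm diameter on top. Whole height 75 mm with the cap shut, up to 83 mm with it popped up. Origin: centre of its underside, z up its axis; its yaw means nothing. Starts standing loose on the bench, among the tin, the sleeve and the battery pack.
- bottle_green: Green plastic dropper bottle, about 60 g, standing upright: round body 30 mm diameter, straight-sided from 3 to 52 mm above its underside (small 3 mm chamfer at the foot), then a shoulder up to 56 mm and a white push-down cap of 18 mm diameter on top. Whole height 75 mm with the cap shut, up to 83 mm with it popped up. Origin: centre of its underside, z up its axis; its yaw means nothing. Its cap is shut. It stands in the green ring and must stay there.
- cap_red (a joint): Push-down cap of the red bottle, sliding along the bottle's axis: 0 = fully shut, 0.008 m = fully popped up. Stiff: it takes about 5 N to move and stays where it is left; it must be pushed from straight above.
- cap_blue (a joint): Push-down cap of the blue bottle, sliding along the bottle's axis: 0 = fully shut, 0.008 m = fully popped up. Stiff: it takes about 5 N to move and stays where it is left; it must be pushed from straight above.
- top_red (a point): Centre of the top face of the red bottle's cap; 75 mm above the bottle's underside when the cap is shut.
- top_blue (a point): Centre of the top face of the blue bottle's cap; 75 mm above the bottle's underside when the cap is shut.
- tin: Loose bystander; leave it standing where it is. Green round tin with a paper band, 60 mm diameter, 80 mm high. Origin: centre of its underside.
- spacer: Loose bystander; leave it standing where it is. Dark steel sleeve (a tube) standing on end, 26 mm diameter, 85 mm high. Origin: centre of its underside.
- battery: Loose bystander; leave it standing where it is. Black and red battery pack, 50 (its x) x 75 (its y) mm, 58 mm high with its grey foot. Origin: centre of its underside.
- socket: Loose bystander; leave it standing where it is. Bright steel wrench socket standing on end, 26 mm diameter, 38 mm high, beside the caddy on its -x side. Origin: centre of its underside.
- bearing: Loose bystander; leave it standing where it is. Flat ball bearing with an orange seal, 40 mm diameter, 12 mm high, beside the caddy on its +x side. Origin: centre of its underside.
Things that resemble listed ones, but are neither listed nor needed, are in the scene too. Leave any yellow look-alike of the bottle_blue alone. What is shaped like the bottle_red but purple is not meant.

How it is judged:
By the outcome, as a careful person would: the job done as asked, in the order asked, and still so for the second after the job is handed in, with the robot touching nothing.
It also fails if it takes over 72 s, if anything falls off the work surface, if the arm or the gripper's body presses on something with over 40 N, if the wrist force passes 120 N, or if a joint passes its speed limit or range.

## Working session

There is one attempt and no reset: what is moved stays moved. The work goes in short steps, Python scripts to look and compute and a shell command to move; the robot and the scene stay as the last step left them, time stands still between calls to the robot, and variables do not carry over. Pictures are saved under pics/ and viewed, at most 10 in all, crops included, and the job is handed in when it is done.

```bash
mkdir -p pics; cat > h.py <<'E'
import numpy as np, cv2
from bench import robot, vision
def save(s,n): cv2.imwrite('pics/'+n+'.png', s['color'][:,:,::-1])
def cloud(s):
    z=s['z_map']; v,u=np.mgrid[:z.shape[0],:z.shape[1]]
    c=np.stack([(u-s['cx'])/s['fx']*z,(v-s['cy'])/s['fy']*z,z],-1)
    w=(c-s['t'])@np.asarray(s['R']); w[z==0]=np.nan
    return w
E
python3 - <<'E'
from h import *
a=vision.snapshot('top'); b=vision.snapshot('scene')
save(a,'top'); save(b,'scene')
np.savez('top.npz',w=cloud(a),c=a['color'],R=a['R'],t=a['t'],k=[a['fx'],a['fy'],a['cx'],a['cy']]); np.savez('scene.npz',w=cloud(b),c=b['color'])
print(robot.get_obs())
print(a['R'],a['t'],a['fx'])
E
```

```text
{'time': 0.1, 'joint_positions': array([-1.41513079e+00,  8.78840919e-02,  1.37208971e+00,  2.94830872e-05,
        1.68362126e+00, -1.03112904e-01]), 'qvel': array([ 2.68969736e-04, -1.90423225e-03, -5.50447753e-03, -2.50383594e-04,
        6.95265349e-06,  8.01407106e-04]), 'joint_torque': array([ 2.82610927e-03, -3.41248405e+01, -3.03303194e+01,  7.20637827e-02,
        3.04245937e-02, -9.42601628e-05]), 'tool_pos': array([ 0.14066593, -0.53119239,  0.20442641]), 'ee_rot': array([-3.13960389e+00, -2.35255148e-04,  2.58781495e-01]), 'wrist_force': array([-0.62508607,  0.90762553, -0.02057035]), 'wrist_torque': array([-0.02946826, -0.02779282,  0.03508998]), 'finger_force': 0.0, 'width': 0.09390396570785264}
[[-0.01449341 -0.99948755  0.02854076]
 [-0.98220948  0.00888649 -0.18757815]
 [ 0.1872284  -0.03075165 -0.98183495]] [0.01748054 0.53989682 0.80648799] 434.99636232814936
```

View pics/top.png

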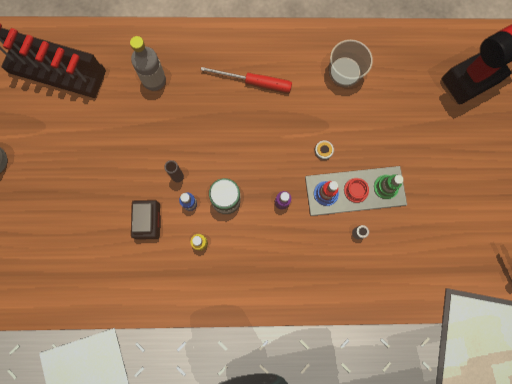

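View pics/scene.png

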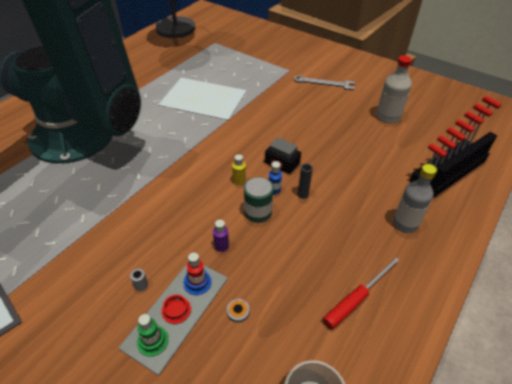

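Top view:
- Red bottle (330,188) stands in the blue ring. The purple bottle at (283,200) resembles it.
- Empty red ring is at (357,190), green bottle at (390,186).
- Blue bottle is at (187,201), between the tin (225,195), the sleeve (174,170) and the battery (145,219). The yellow bottle at (199,242) resembles it.
- Socket is at (361,232), bearing at (325,150).

By the description I choose the red one at (330,188) and the blue one at (187,201).

```bash
python3 - <<'E'
from h import *
d=np.load('top.npz'); w=d['w']; c=d['c']
hsv=cv2.cvtColor(c,cv2.COLOR_RGB2HSV)
def st(n,box,zlo,zhi,extra=None):
    u0,u1,v0,v1=box; p=w[v0:v1,u0:u1].reshape(-1,3); h=hsv[v0:v1,u0:u1].reshape(-1,3)
    m=(p[:,2]>zlo)&(p[:,2]<zhi)
    if extra is not None: m&=extra(h)
    q=p[m]
    if len(q)<3: print(n,'few',len(q), np.nanmax(p[:,2])); return
    (cx,cy),r=cv2.minEnclosingCircle(q[:,:2].astype(np.float32))
    print(n,len(q),'med',q.mean(0).round(4),'circ',np.round([cx,cy,r],4),'z',np.percentile(q[:,2],[5,50,95]).round(4))
st('redcap',(322,342,178,200),.078,.1)
st('greencap',(388,408,172,195),.074,.1)
st('bluecap',(178,198,190,212),.066,.1)
st('yellcap',(190,210,230,252),.066,.1)
st('purcap',(274,294,190,212),.066,.1)
st('tin',(205,245,175,217),.072,.09)
st('sleeve',(162,187,158,185),.078,.09)
st('batt',(128,163,198,242),.05,.065)
st('socket',(352,372,222,242),.033,.043)
st('bearing',(312,338,138,163),.008,.02)
R=lambda h:((h[:,0]<8)|(h[:,0]>172))&(h[:,1]>150)&(h[:,2]>90)
st('redring',(344,371,177,204),.021,.034,R)
st('bluering',(312,345,176,206),.021,.034)
st('greenring',(374,402,174,202),.021,.034)
p=w[165:218,300:410].reshape(-1,3); q=p[(p[:,2]>.003)&(p[:,2]<.0085)]
print('plate',cv2.minAreaRect(q[:,:2].astype(np.float32)),len(q))
p=w[198:242,128:163].reshape(-1,3); q=p[(p[:,2]>.05)&(p[:,2]<.065)]
print('batt',cv2.minAreaRect(q[:,:2].astype(np.float32)))
big=cv2.resize(c[155:250,120:250],None,fx=4,fy=4,interpolation=3); b2=cv2.resize(c[150:245,295:415],None,fx=4,fy=4,interpolation=3)
im=np.hstack([big[:, :400],b2[:,:400]]) 
cv2.imwrite('pics/crop.png',im[:,:,::-1])
E
```

```text
redcap 79 med [ 0.5441 -0.1321  0.0881] circ [ 0.5446 -0.1326  0.0087] z [0.081  0.0891 0.0915]
greencap 76 med [ 0.5567 -0.2597  0.0823] circ [ 0.5571 -0.2609  0.0089] z [0.0758 0.083  0.0856]
bluecap 81 med [0.5254 0.1483 0.0793] circ [0.5263 0.1489 0.0093] z [0.0696 0.0801 0.0827]
yellcap 77 med [0.4449 0.1254 0.074 ] circ [0.4449 0.1258 0.0091] z [0.0702 0.0745 0.0764]
purcap 69 med [ 0.5269 -0.0408  0.0741] circ [ 0.527  -0.0414  0.0091] z [0.0711 0.0744 0.0767]
tin 756 med [0.5331 0.0743 0.079 ] circ [0.5342 0.0747 0.0302] z [0.076  0.0792 0.0816]
sleeve 77 med [0.5845 0.1754 0.0839] circ [0.5846 0.1752 0.013 ] z [0.0789 0.0841 0.0869]
batt 565 med [0.4915 0.2332 0.0574] circ [0.4922 0.234  0.0318] z [0.0541 0.0575 0.0601]
socket 135 med [ 0.4618 -0.1969  0.0379] circ [ 0.4628 -0.1973  0.0135] z [0.0354 0.0378 0.0406]
bearing 272 med [ 0.6385 -0.1335  0.012 ] circ [ 0.6389 -0.134   0.0202] z [0.0093 0.012  0.0144]
redring 118 med [ 0.5492 -0.1973  0.0249] circ [ 0.5507 -0.1973  0.0214] z [0.0221 0.025  0.0278]
bluering 105 med [ 0.5388 -0.1279  0.0256] circ [ 0.5451 -0.1334  0.0215] z [0.0219 0.0254 0.0311]
greenring 128 med [ 0.553  -0.2537  0.0259] circ [ 0.5572 -0.2608  0.0218] z [0.0214 0.0254 0.0331]
plate ((0.5526678562164307, -0.19780482351779938), (0.22902490198612213, 0.10486552864313126), 89.55311584472656) 2443
batt ((0.4920021593570709, 0.23416860401630402), (0.037002332508563995, 0.05524503439664841), 89.91309356689453)
```

View pics/crop.png

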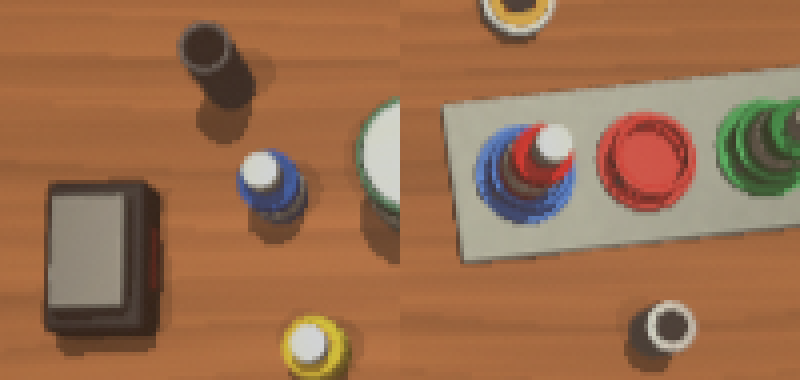

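The crop shows both caps popped up (tops at 80 mm above the foot, against 74–75 mm on the look-alikes). The red ring at crop (646,160) is empty, and the ring pitch comes out at 64 mm as specified. I'll turn the tool to yaw 90°, so it closes along world x, and go above the red bottle.

```bash
python3 -m crank '[[0.45,[0,0,0],[0,0,-8.5]],[0.45,[0,0,0],[0,0,-8.5]],[0.45,[0,0,0],[0,0,-8.5]],[0.45,[0,0,0],[0,0,-8.5]],[0.45,[0,0,0],[0,0,-8.5]],[0.45,[0,0,0],[0,0,-8.5]],[0.45,[0,0,0],[0,0,-8.5]],[0.45,[0,0,0],[0,0,-8.5]]]'
python3 -m crank '[[0.45,[0,0,0],[0,0,-7.2]],[0.45,[0.035,0.035,0],[0,0,0]],[0.45,[0.035,0.035,0],[0,0,0]],[0.45,[0.035,0.035,0],[0,0,0]],[0.45,[0.035,0.035,0],[0,0,0]],[0.45,[0.035,0.035,0],[0,0,0]],[0.45,[0.035,0.035,0],[0,0,0]],[0.45,[0,0,0],[0,0,0]]]'
```

```text
time: 0.9
tool_pos: [0.1407, -0.5314, 0.2048]
ee_rot: [-3.141, -0.001, 1.452]
wrist_force: [-0.5, -0.6, 1.1]
width: 0.0519
finger_force: 0.0
time: 1.7
tool_pos: [0.354, -0.3172, 0.2052]
ee_rot: [3.14, -0.002, 1.58]
wrist_force: [-0.4, -1.2, 0.1]
width: 0.0513
finger_force: 0.0
```

```bash
python3 -m crank '[[0.45,[0.037,0.038,0],[0,0,0.5]],[0.45,[0.037,0.038,0],[0,0,0]],[0.45,[0.037,0.038,0],[0,0,0]],[0.45,[0.037,0.038,0],[0,0,0]],[0.45,[0.036,0.038,0],[0,0,0]],[0.45,[0,0,0.025],[0,0,0]],[0.45,[0,0,0.025],[0,0,0]],[0.45,[0,0,0],[0,0,0]]]'
python3 - <<'E'
from h import *
s=vision.snapshot('wrist'); save(s,'w1'); w=cloud(s); np.savez('w.npz',w=w,c=s['color'])
print(s['R'],s['t'], -np.array(s['R']).T@s['t'])
E
```

```text
time: 2.5
tool_pos: [0.5288, -0.1482, 0.1505]
ee_rot: [-3.132, -0.003, 1.563]
wrist_force: [-0.5, 0.6, -0.7]
width: 0.0517
finger_force: 0.0
[[ 0.99992447 -0.00835725 -0.00901171]
 [-0.00587814 -0.96912189  0.24651208]
 [-0.01079361 -0.24644049 -0.96909782]] [-0.52897898 -0.15118291  0.30610866] [ 0.53135436 -0.07549791  0.32915064]
```

View pics/w1.png

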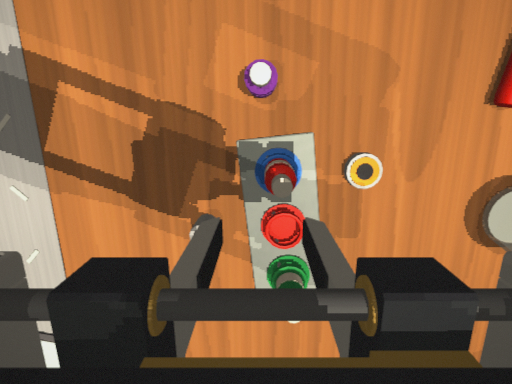

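The wrist view shows the red bottle in the blue ring at (282,175), the empty red ring at (284,226) and the green one behind it. I'll measure them from this view.

```bash
cat >> h.py <<'E'
def circ(w,c0,r,zlo,zhi):
    p=w.reshape(-1,3); m=(np.hypot(p[:,0]-c0[0],p[:,1]-c0[1])<r)&(p[:,2]>zlo)&(p[:,2]<zhi); q=p[m]
    if len(q)<4: return len(q)
    c,rr=cv2.minEnclosingCircle(q[:,:2].astype(np.float32))
    return len(q),q.mean(0).round(4),np.round(c,4),round(rr,4),np.percentile(q[:,2],[10,50,90]).round(4)
E
python3 - <<'E'
from h import *
w=np.load('w.npz')['w']
print('red cap',circ(w,(.5445,-.133),.02,.083,.1))
print('red body',circ(w,(.5445,-.133),.022,.040,.066))
print('blue ring',circ(w,(.5445,-.133),.027,.021,.03))
print('red ring',circ(w,(.5507,-.1973),.027,.021,.03))
print('purple',circ(w,(.527,-.041),.02,.068,.08))
print('bearing',circ(w,(.639,-.134),.027,.008,.02))
E
```

```text
red cap (353, array([ 0.5456, -0.1324,  0.0884]), array([ 0.5457, -0.1329]), 0.0091, array([0.0875, 0.0885, 0.0895]))
red body (496, array([ 0.5444, -0.1267,  0.0592]), array([ 0.5457, -0.1324]), 0.0151, array([0.0478, 0.0613, 0.0635]))
blue ring (318, array([ 0.5435, -0.1254,  0.0248]), array([ 0.5458, -0.1335]), 0.0214, array([0.0237, 0.0249, 0.0259]))
red ring (421, array([ 0.5519, -0.1968,  0.0245]), array([ 0.5523, -0.197 ]), 0.0217, array([0.0227, 0.0246, 0.0257]))
purple (405, array([ 0.5281, -0.0413,  0.074 ]), array([ 0.528 , -0.0412]), 0.0089, array([0.073, 0.074, 0.075]))
bearing (1035, array([ 0.639 , -0.133 ,  0.0115]), array([ 0.6394, -0.1336]), 0.0199, array([0.0104, 0.0115, 0.0126]))
```

```bash
python3 -m crank '[[0.45,[0.0146,0.0167,0],[0,0,0]],[0.45,[0,0,0],[0,0,0]],[0.45,[0,0,0],[0,0,0]]]'
```

```text
time: 2.85
tool_pos: [0.5485, -0.1353, 0.1569]
ee_rot: [3.14, 0.001, 1.562]
wrist_force: [-0.1, -0.6, 0.7]
width: 0.052
finger_force: 0.0
```

```bash
python3 -m crank '[[0.45,[0.0025,-0.003,0],[0,0,-0.5]],[0.45,[0,0,0.035],[0,0,0]],[0.45,[0,0,0.035],[0,0,0]],[0.45,[0,0,0.03],[0,0,0]],[0.45,[0,0,0],[0,0,0]],[0.45,[0,0,0],[0,0,0]]]'
```

```text
time: 3.45
tool_pos: [0.5449, -0.1322, 0.0561]
ee_rot: [-3.141, 0.0, 1.571]
wrist_force: [0.7, -0.1, -0.2]
width: 0.0519
finger_force: 0.0
```

Good. I'll descend the last 24 mm and grip.

```bash
python3 -m crank '[[0.45,[-0.0006,0.0006,0.024],[0,0,0]],[0.45,[0,0,0],[0,0,0]],[0.45,[0,0,0],[0,0,0]],[1,[0,0,0],[0,0,0]],[1,[0,0,0],[0,0,0]],[1,[0,0,0],[0,0,0]],[1,[0,0,0],[0,0,0]],[1,[0,0,0],[0,0,0]]]'
```

```text
time: 4.25
tool_pos: [0.5462, -0.1326, 0.0324]
ee_rot: [3.14, 0.001, 1.571]
wrist_force: [-1.0, 0.2, 3.6]
width: 0.0293
finger_force: 30.0
```

```bash
python3 -m crank '[[1,[0,0,-0.02],[0,0,0]],[1,[0,0,-0.025],[0,0,0]],[1,[0,0,0],[0,0,0]],[1,[-0.032,0.003,0],[0,0,0]],[1,[-0.0324,0.003,0],[0,0,0]],[1,[0,0,0],[0,0,0]],[1,[0,0,0],[0,0,0]],[1,[0,0,0],[0,0,0]]]'
python3 - <<'E'
from h import *
s=vision.snapshot('wrist'); w=cloud(s); np.savez('w.npz',w=w,c=s['color'])
o=robot.get_obs(); print(o['tool_pos'],o['ee_rot'])
z0=.049+.079
print('red cap',circ(w,(.552,-.197),.02,.11,.15))
print('body',circ(w,(.552,-.197),.022,.09,.108))
print('blue ring',circ(w,(.5457,-.133),.027,.021,.03))
print('red ring',circ(w,(.5523,-.197),.027,.021,.03))
t=vision.snapshot('top'); w=cloud(t)
print('top red cap',circ(w,(.552,-.197),.02,.11,.15))
print('top red ring',circ(w,(.5523,-.197),.027,.021,.03))
print('top blue ring',circ(w,(.5457,-.133),.027,.021,.03))
E
```

```text
time: 5.05
tool_pos: [0.5513, -0.1959, 0.0753]
ee_rot: [-3.14, -0.001, 1.572]
wrist_force: [-0.4, 1.2, -1.0]
width: 0.0296
finger_force: 30.0
[ 0.55143205 -0.19573264  0.07564698] [-3.14038598e+00 -9.83907268e-04  1.57216040e+00]
red cap (2172, array([ 0.5522, -0.1917,  0.1291]), array([ 0.552 , -0.1946]), 0.0188, array([0.1176, 0.131 , 0.14  ]))
body (1823, array([ 0.5518, -0.189 ,  0.1025]), array([ 0.5521, -0.1904]), 0.0195, array([0.0948, 0.104 , 0.1067]))
blue ring (865, array([ 0.5455, -0.1334,  0.0248]), array([ 0.5456, -0.1339]), 0.0214, array([0.0238, 0.0249, 0.0258]))
red ring (485, array([ 0.5522, -0.1877,  0.0247]), array([ 0.552 , -0.1971]), 0.0214, array([0.0235, 0.0248, 0.0258]))
top red cap (4, array([ 0.5673, -0.1861,  0.1143]), array([ 0.5667, -0.1859]), 0.0015, array([0.1119, 0.1133, 0.1174]))
top red ring (55, array([ 0.5506, -0.1841,  0.0252]), array([ 0.5511, -0.1944]), 0.0208, array([0.0228, 0.0255, 0.0272]))
top blue ring (123, array([ 0.5455, -0.1339,  0.0255]), array([ 0.5451, -0.1338]), 0.0217, array([0.0233, 0.0258, 0.0274]))
```

```bash
python3 -m crank '[[1,[-0.0014,0.0006,0.015],[0,0,0]],[1,[0,0,0],[0,0,0]],[1,[0,0,0.01],[0,0,0]],[1,[0,0,0.008],[0,0,0]],[1,[0,0,0.006],[0,0,0]],[1,[0,0,0.003],[0,0,0]],[1,[0,0,0],[0,0,0]]]'
```

```text
time: 5.85
tool_pos: [0.5521, -0.1982, 0.0337]
ee_rot: [-3.14, -0.0, 1.571]
wrist_force: [-0.6, -0.4, -0.2]
width: 0.0296
finger_force: 30.0
```

```bash
python3 -m crank '[[1,[0,0,0.0012],[0,0,0]],[1,[0,0,0],[0,0,0]],[0.45,[0,0,0],[0,0,0]],[0.45,[0,0,0],[0,0,0]],[0.45,[0,0,0],[0,0,0]],[0.45,[0,0,-0.03],[0,0,0]],[0.45,[0,0,-0.04],[0,0,0]],[0.45,[0,0,0],[0,0,0]]]'
python3 -m crank '[[1,[0.03,0,-0.02],[0,0,0]],[1,[0.03,0,0],[0,0,0]],[1,[0.02,0,0],[0,0,0]],[1,[0,0,0],[0,0,0]],[1,[0,0,0],[0,0,0]]]'
python3 - <<'E'
from h import *
s=vision.snapshot('wrist'); w=cloud(s); save(s,'w2')
print('red cap',circ(w,(.552,-.197),.02,.083,.15))
print('body',circ(w,(.552,-.197),.022,.045,.066))
t=vision.snapshot('top'); w=cloud(t)
print('top red cap',circ(w,(.552,-.197),.02,.08,.15))
print('top blue cap',circ(w,(.526,.148),.02,.07,.15))
E
```

```text
time: 6.65
tool_pos: [0.5562, -0.2, 0.1104]
ee_rot: [3.13, 0.005, 1.571]
wrist_force: [-0.4, 1.0, 0.8]
width: 0.0517
finger_force: 0.0
time: 7.15
tool_pos: [0.5523, -0.1184, 0.1229]
ee_rot: [-3.141, 0.001, 1.572]
wrist_force: [-0.3, 0.0, -0.1]
width: 0.0152
finger_force: 0.0
red cap 0
body (572, array([ 0.553 , -0.1891,  0.0583]), array([ 0.553 , -0.1968]), 0.0144, array([0.0487, 0.0605, 0.0638]))
top red cap (57, array([ 0.5504, -0.1991,  0.0884]), array([ 0.5515, -0.1988]), 0.0084, array([0.086 , 0.0888, 0.0911]))
top blue cap (78, array([0.5256, 0.1485, 0.0796]), array([0.5262, 0.1489]), 0.0091, array([0.0778, 0.0801, 0.082 ]))
```

The red bottle is home, with its cap top at 88.5 mm, the same as before. I'll press the cap with closed fingers.

```bash
python3 -m crank '[[1,[-0.04,0,0],[0,0,0]],[1,[-0.04,0,0],[0,0,0]],[1,[0,0,0],[0,0,0]],[1,[0,0,0.02],[0,0,0]],[1,[0,0,0],[0,0,0]],[1,[0,0,0],[0,0,0]]]'
```

```text
time: 7.85
tool_pos: [0.5519, -0.1982, 0.1026]
ee_rot: [-3.14, -0.001, 1.571]
wrist_force: [0.8, -0.1, 0.1]
width: 0.0002
finger_force: 0.0
```

```bash
python3 -m crank '[[1,[0.0006,0.0004,0.01],[0,0,0]],[1,[0,0,0.004],[0,0,0]],[1,[0,0,0.002],[0,0,0]],[1,[0,0,0.002],[0,0,0]],[1,[0,0,0],[0,0,0]]]'
```

```text
time: 8.35
tool_pos: [0.5533, -0.1976, 0.0863]
ee_rot: [3.14, 0.001, 1.572]
wrist_force: [-0.2, -0.1, 4.6]
width: 0.0007
finger_force: 2.1
```

```bash
python3 -m crank '[[1,[0,0,0.001],[0,0,0]],[1,[0,0,0],[0,0,0]]]'
```

```text
time: 8.55
tool_pos: [0.5532, -0.1977, 0.0849]
ee_rot: [3.141, 0.0, 1.571]
wrist_force: [-0.7, 0.6, 5.5]
width: 0.0005
finger_force: 2.5
```

```bash
python3 -m crank '[[1,[0,0,0.001],[0,0,0]],[1,[0,0,0.0005],[0,0,0]],[1,[0,0,0],[0,0,0]]]'
```

```text
time: 8.85
tool_pos: [0.5536, -0.1979, 0.0842]
ee_rot: [3.139, 0.001, 1.571]
wrist_force: [-0.4, 0.4, 7.1]
width: 0.0003
finger_force: 3.9
```

```bash
python3 -m crank '[[1,[0,0,0.0007],[0,0,0]],[1,[0,0,0],[0,0,0]]]'
```

```text
time: 9.05
tool_pos: [0.5539, -0.198, 0.0842]
ee_rot: [3.138, 0.001, 1.571]
wrist_force: [-1.4, 0.9, 9.9]
width: 0.0004
finger_force: 4.9
```

The force rises with no further travel at 84.2 mm (84 expected), so it has hit the stop. One firmer push, then up and over to the blue bottle.

```bash
python3 -m crank '[[1,[0,0,0.001],[0,0,0]],[1,[0,0,0],[0,0,0]]]'; python3 -m crank '[[1,[0,0,-0.035],[0,0,0]],[0.45,[0,0,-0.04],[0,0,0]],[0.45,[0.045,-0.003,0],[0,0,0]],[0.45,[0.045,-0.003,0],[0,0,0]],[0.45,[0.045,-0.003,0],[0,0,0]],[0.45,[0.045,-0.003,0],[0,0,0]],[0.45,[0.045,-0.003,0],[0,0,0]],[0.45,[0.045,-0.003,0],[0,0,0]]]'; python3 -m crank '[[0.45,[0.02,-0.003,0],[0,0,0]],[0.45,[0,0,0],[0,0,0]],[0.45,[0,0,0],[0,0,0]]]'
python3 - <<'E'
from h import *
s=vision.snapshot('wrist'); w=cloud(s); save(s,'w3')
print('blue cap',circ(w,(.526,.1487),.02,.076,.09))
print('blue body',circ(w,(.526,.1487),.022,.03,.058))
print('sleeve',circ(w,(.5846,.1752),.02,.078,.09))
print('tin',circ(w,(.534,.0747),.035,.074,.09))
t=vision.snapshot('top'); w=cloud(t)
print('top red cap',circ(w,(.552,-.197),.02,.078,.15))
E
```

```text
time: 9.25
tool_pos: [0.5544, -0.1982, 0.0842]
ee_rot: [3.137, 0.002, 1.571]
wrist_force: [-0.7, 0.8, 13.1]
width: 0.0005
finger_force: 6.1
time: 10.05
tool_pos: [0.5338, 0.0738, 0.1548]
ee_rot: [-3.14, 0.0, 1.571]
wrist_force: [-0.0, 0.4, 0.4]
width: 0.0512
finger_force: 0.0
time: 10.35
tool_pos: [0.5313, 0.0921, 0.155]
ee_rot: [-3.14, 0.001, 1.572]
wrist_force: [0.6, -1.2, -0.5]
width: 0.0519
finger_force: 0.0
blue cap (343, array([0.5267, 0.1493, 0.08  ]), array([0.5265, 0.1491]), 0.0089, array([0.079 , 0.08  , 0.0809]))
blue body (446, array([0.5273, 0.1511, 0.0522]), array([0.5267, 0.1493]), 0.0149, array([0.0509, 0.0525, 0.0543]))
sleeve (395, array([0.5855, 0.1761, 0.0834]), array([0.5853, 0.1757]), 0.013, array([0.0812, 0.0838, 0.0848]))
tin (3085, array([0.5344, 0.0767, 0.0785]), array([0.5345, 0.0752]), 0.0298, array([0.0767, 0.0788, 0.0798]))
top red cap (71, array([ 0.5517, -0.1982,  0.0833]), array([ 0.5522, -0.1989]), 0.0091, array([0.0806, 0.0836, 0.0852]))
```

```bash
python3 -m crank '[[0.45,[0.03,-0.0024,0],[0,0,0]],[0.45,[0.0271,-0.0022,0],[0,0,0]],[0.45,[0,0,0],[0,0,0]],[0.45,[0,0,0],[0,0,0]],[0.45,[0,0,0.03],[0,0,0]],[0.45,[0,0,0.03],[0,0,0]],[0.45,[0,0,0],[0,0,0]],[0.45,[0,0,0],[0,0,0]]]'
```

```text
time: 11.25
tool_pos: [0.5271, 0.1481, 0.096]
ee_rot: [-3.141, 0.001, 1.57]
wrist_force: [0.3, 0.6, 0.5]
width: 0.052
finger_force: 0.0
```

```bash
python3 -m crank '[[0.45,[0.0009,-0.0003,0.03],[0,0,0]],[0.45,[0,0,0.03],[0,0,0]],[0.45,[0,0,0.012],[0,0,0]],[0.45,[0,0,0],[0,0,0]],[0.45,[0,0,0],[0,0,0]]]';  python3 -m crank '[[1,[0,0,0],[0,0,0]],[1,[0,0,0],[0,0,0]],[1,[0,0,0],[0,0,0]],[1,[0,0,0],[0,0,0]],[1,[0,0,0],[0,0,0]]]'
```

```text
time: 11.75
tool_pos: [0.5282, 0.1503, 0.026]
ee_rot: [3.139, -0.0, 1.571]
wrist_force: [0.9, 0.4, 0.5]
width: 0.0519
finger_force: 0.0
time: 12.25
tool_pos: [0.5273, 0.1504, 0.025]
ee_rot: [3.14, -0.0, 1.571]
wrist_force: [-0.3, 0.2, 4.0]
width: 0.0293
finger_force: 29.9
```

```bash
python3 -m crank '[[1,[0,0,-0.03],[0,0,0]],[1,[0,0,-0.04],[0,0,0]],[1,[0,0,-0.03],[0,0,0]],[1,[0,0,0],[0,0,0]],[1,[-0.04,0.0025,0],[0,0,0]],[1,[-0.04,0.0025,0],[0,0,0]],[1,[-0.04,0.0025,0],[0,0,0]],[1,[-0.04,0.0025,0],[0,0,0]]]'; python3 -m crank '[[1,[-0.04,0.0025,0],[0,0,0]],[1,[-0.04,0.0025,0],[0,0,0]],[1,[-0.043,0.0035,0],[0,0,0]],[1,[0,0,0],[0,0,0]],[1,[0,0,0.03],[0,0,0]],[1,[0,0,0],[0,0,0]],[1,[0,0,0],[0,0,0]]]'
python3 - <<'E'
from h import *
s=vision.snapshot('wrist'); w=cloud(s); save(s,'w4')
o=robot.get_obs(); x,y,z=o['tool_pos']; print(x,y,z)
f=z-.025
print('cap',circ(w,(x,y),.012,f+.077,f+.083))
print('ring',circ(w,(.5457,-.1336),.027,.021,.03))
t=vision.snapshot('top'); w=cloud(t)
print('top ring',circ(w,(.5457,-.1336),.027,.021,.03))
E
```

```text
time: 13.05
tool_pos: [0.5357, -0.0109, 0.1218]
ee_rot: [-3.138, -0.0, 1.572]
wrist_force: [0.4, -0.4, -0.8]
width: 0.0291
finger_force: 29.9
time: 13.75
tool_pos: [0.5441, -0.1316, 0.0922]
ee_rot: [-3.137, -0.002, 1.572]
wrist_force: [1.0, -0.3, -0.2]
width: 0.0295
finger_force: 29.9
0.5450947770713387 -0.13187262384014492 0.09364439626454224
cap (792, array([ 0.5455, -0.131 ,  0.1471]), array([ 0.5457, -0.1325]), 0.009, array([0.1463, 0.1471, 0.1478]))
ring (438, array([ 0.5465, -0.1248,  0.0247]), array([ 0.5457, -0.1335]), 0.0215, array([0.0235, 0.0249, 0.0257]))
top ring (5, array([ 0.5499, -0.1141,  0.0242]), array([ 0.5497, -0.114 ]), 0.0046, array([0.0226, 0.0246, 0.0256]))
```

View pics/w4.png

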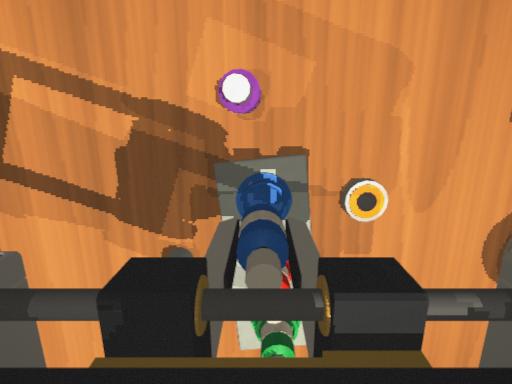

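The blue bottle is held upright above the blue ring (ring around (264,195)). The cap is 1 mm off the ring centre in y, so I'll correct that and lower.

```bash
python3 -m crank '[[1,[-0.001,0.0003,0.02],[0,0,0]],[1,[0,0,0.015],[0,0,0]],[1,[0,0,0],[0,0,0]],[1,[0,0,0.008],[0,0,0]],[1,[0,0,0.008],[0,0,0]],[1,[0,0,0.004],[0,0,0]],[1,[0,0,0],[0,0,0]],[1,[0,0,0],[0,0,0]]]'
```

```text
time: 14.65
tool_pos: [0.5458, -0.1337, 0.0392]
ee_rot: [3.141, 0.0, 1.571]
wrist_force: [0.3, -0.5, 0.5]
width: 0.0293
finger_force: 29.9
```

```bash
python3 -m crank '[[1,[0,0,0.003],[0,0,0]],[1,[0,0,0.0015],[0,0,0]],[1,[0,0,0],[0,0,0]],[1,[0,0,0],[0,0,0]]]'
```

```text
time: 15.05
tool_pos: [0.5457, -0.1337, 0.0346]
ee_rot: [3.142, 0.0, 1.571]
wrist_force: [-0.2, -0.1, -1.4]
width: 0.0297
finger_force: 29.9
```

```bash
python3 -m crank '[[1,[0,0,0.001],[0,0,0]],[1,[0,0,0],[0,0,0]],[0.45,[0,0,0],[0,0,0]],[0.45,[0,0,0],[0,0,0]],[0.45,[0,0,0],[0,0,0]],[0.45,[0,0,-0.03],[0,0,0]],[0.45,[0,0,-0.04],[0,0,0]],[0.45,[0,0,0],[0,0,0]]]'
python3 -m crank '[[1,[0.03,0,-0.02],[0,0,0]],[1,[0.03,0,0],[0,0,0]],[1,[0.02,0,0],[0,0,0]],[1,[0,0,0],[0,0,0]],[1,[0,0,0],[0,0,0]]]'
python3 - <<'E'
from h import *
t=vision.snapshot('top'); w=cloud(t)
print('top blue cap',circ(w,(.5457,-.1335),.02,.08,.15))
print('top red cap',circ(w,(.552,-.197),.02,.078,.15))
w=cloud(vision.snapshot('wrist'))
print('body',circ(w,(.5457,-.1335),.022,.045,.066))
E
```

```text
time: 15.85
tool_pos: [0.5495, -0.135, 0.1102]
ee_rot: [3.13, 0.004, 1.571]
wrist_force: [0.3, 0.1, 1.7]
width: 0.0517
finger_force: 0.0
time: 16.35
tool_pos: [0.5454, -0.0538, 0.123]
ee_rot: [-3.141, 0.001, 1.572]
wrist_force: [-0.4, -0.1, 0.2]
width: 0.0147
finger_force: 0.0
top blue cap (75, array([ 0.5443, -0.1342,  0.0881]), array([ 0.5445, -0.1345]), 0.0086, array([0.0845, 0.0887, 0.0907]))
top red cap 0
body (439, array([ 0.5461, -0.1244,  0.0586]), array([ 0.5461, -0.1275]), 0.0105, array([0.0488, 0.0608, 0.0638]))
```

```bash
python3 -m crank '[[1,[-0.04,0,0],[0,0,0]],[1,[-0.04,0,0],[0,0,0]],[1,[0,0,0],[0,0,0]],[1,[0,0,0.02],[0,0,0]],[1,[0,0,0],[0,0,0]],[1,[0,0,0],[0,0,0]]]'; python3 -m crank '[[1,[0,0,0.01],[0,0,0]],[1,[0,0,0.003],[0,0,0]],[1,[0,0,0.002],[0,0,0]],[1,[0,0,0.002],[0,0,0]],[1,[0,0,0.001],[0,0,0]],[1,[0,0,0],[0,0,0]]]'
```

```text
time: 17.05
tool_pos: [0.5451, -0.1337, 0.103]
ee_rot: [-3.14, -0.001, 1.571]
wrist_force: [0.3, -0.2, 0.5]
width: 0.0001
finger_force: 0.0
time: 17.65
tool_pos: [0.5462, -0.1337, 0.0864]
ee_rot: [3.14, 0.0, 1.571]
wrist_force: [-0.9, 0.9, 5.0]
width: 0.0007
finger_force: 2.5
```

```bash
python3 -m crank '[[1,[0,0,0.001],[0,0,0]],[1,[0,0,0.001],[0,0,0]],[1,[0,0,0.001],[0,0,0]],[1,[0,0,0],[0,0,0]]]'
```

```text
time: 18.05
tool_pos: [0.5467, -0.1339, 0.0843]
ee_rot: [3.139, 0.001, 1.571]
wrist_force: [-0.9, 1.0, 8.4]
width: 0.0005
finger_force: 4.3
```

```bash
python3 -m crank '[[1,[0,0,0.001],[0,0,0]],[1,[0,0,0.001],[0,0,0]],[1,[0,0,0],[0,0,0]]]'
```

```text
time: 18.35
tool_pos: [0.5478, -0.1342, 0.0843]
ee_rot: [3.136, 0.002, 1.571]
wrist_force: [-1.0, 1.2, 13.8]
width: 0.0003
finger_force: 7.0
```

Shut at the stop. I'll lift, move clear and check everything.

```bash
python3 -m crank '[[1,[0,0,-0.02],[0,0,0]],[1,[0,0,-0.04],[0,0,0]],[1,[0.02,0,-0.04],[0,0,0]],[1,[0.045,-0.02,0],[0,0,0]],[1,[0.045,-0.02,0],[0,0,0]],[1,[0.045,-0.02,0],[0,0,0]],[1,[0,0,0],[0,0,0]],[1,[0,0,0],[0,0,0]]]'
python3 - <<'E'
from h import *
t=vision.snapshot('top'); w=cloud(t); save(t,'end')
for n,c,r,a,b in [('red',(.552,-.198),.02,.076,.1),('blue',(.5457,-.134),.02,.076,.1),('green',(.557,-.261),.02,.074,.1),('tin',(.534,.0747),.036,.072,.09),('sleeve',(.5846,.1752),.02,.078,.09),('socket',(.4628,-.1973),.02,.033,.043),('bearing',(.639,-.134),.027,.008,.02),('batt',(.492,.234),.045,.05,.065),('purple',(.527,-.041),.02,.066,.08)]:
    print(n,circ(w,c,r,a,b))
big=cv2.resize(t['color'][120:260,120:420],None,fx=2.6,fy=2.6,interpolation=3); cv2.imwrite('pics/endc.png',big[:,:,::-1])
E
```

```text
time: 19.15
tool_pos: [0.4851, 0.022, 0.1798]
ee_rot: [-3.141, 0.001, 1.574]
wrist_force: [0.0, -0.5, -0.6]
width: 0.0003
finger_force: 0.0
red (73, array([ 0.5516, -0.1981,  0.0831]), array([ 0.552, -0.199]), 0.0092, array([0.0807, 0.0834, 0.0851]))
blue (52, array([ 0.5445, -0.1371,  0.0831]), array([ 0.5451, -0.1351]), 0.0091, array([0.082 , 0.0829, 0.0845]))
green (79, array([ 0.5564, -0.2596,  0.0824]), array([ 0.5567, -0.2607]), 0.0093, array([0.0782, 0.0828, 0.0849]))
tin (203, array([0.5185, 0.0814, 0.079 ]), array([0.519 , 0.0808]), 0.0188, array([0.0764, 0.0792, 0.0812]))
sleeve (79, array([0.5843, 0.1755, 0.0835]), array([0.5848, 0.1752]), 0.013, array([0.0802, 0.084 , 0.0856]))
socket (137, array([ 0.4616, -0.1968,  0.0379]), array([ 0.4619, -0.1979]), 0.0133, array([0.0357, 0.0381, 0.0398]))
bearing 0
batt (563, array([0.4915, 0.2332, 0.0573]), array([0.4918, 0.2343]), 0.0317, array([0.0553, 0.0575, 0.0593]))
purple (13, array([ 0.5212, -0.043 ,  0.0746]), array([ 0.5211, -0.0432]), 0.0057, array([0.0725, 0.0742, 0.0771]))
```

View pics/endc.png

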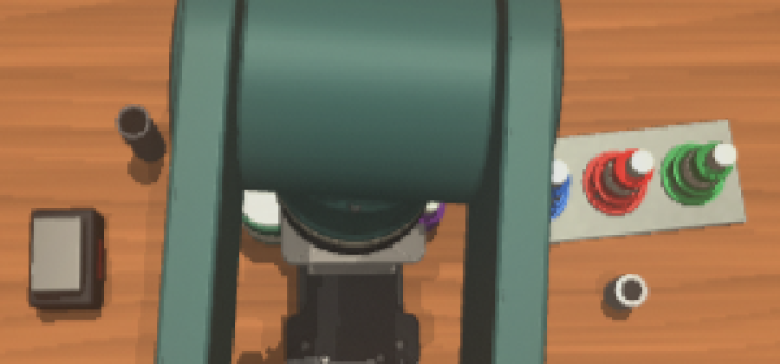

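The red and blue bottles stand in their own rings with cap tops at about 83 mm, level with the shut green one. The sleeve, socket and battery have not moved. The tin and bearing are hidden by the arm in this view, but nothing came near them. The robot is touching nothing.

```bash
python3 -c "
from bench import robot
print(robot.close_job())"
```

```text
the job is handed in; nothing more can be done
None
```

The red and blue bottles stand home in their own rings with both caps pushed shut, and the green bottle, sleeve, socket and battery measured unmoved; the arm hid the tin and bearing from the final check, but nothing came near them. The job is handed in at about 19 s, with no verdict returned.

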